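Hang the dipping frame on the drip stand

ROBOT

A 6-joint arm with a two-finger parallel gripper is mounted at the origin on the work surface; the furniture and walls round the work are solid. World frame = base frame: x ahead of the robot, y to its left, z up, the work surface at z = 0. Lengths are in mm, angles in rad, forces in N, time in s.
With the tool pointing down it reaches from about 350 to 775 mm from the base axis. Payload 5.5 kg.
Tool frame: the origin (TCP) lies on the centre line of the jaws, within the pads' length; the fingertips stand 19 mm ahead of it and the grasp point (between the pads) is the TCP (robot.nose_length is the distance from the TCP to the fingertips, in mm); z points along the fingers, x is the direction in which the jaws open and shut, and the axes are right-handed (so a half turn about z gives the same grasp; the last joint's range is limited). The gripper opens to 85 mm and grips with 20 to 120 N. Pads are 22 mm wide; open, the fingers measure 114 mm over their backs; the gripper's body (76 mm by 85 mm) begins 54 mm behind the grasp point. The pads swing forward as they close: fully open they stand 13 mm farther back than shut.
Start: joints at [1.175, 0.313, 0.046, 1.304, 0, 1.431], TCP at [145.509, 556.325, 250.323] pointing down, gripper open.
Joint ranges: [-2.76, 2.76], [-0.86, 1.69], [-1.03, 1.26], [-2.2, 2.34], [-1.47, 1.5], [-3.14, 3.14]. Speed limits (rad/s): [2.57, 2.57, 3.14, 3.14, 3.14, 3.14].

INTERFACE

Orientations are given as a rotation vector (axis times angle).
In Python, from station import robot, get_image, models gives the robot as it stands. The module is installed in compiled form; this text tells all that it offers.
- The arm moves only by the shell command python3 -m crank 'ROWS'. ROWS is JSON, a list of rows, each a list of 7 numbers: the opening in per cent of the stroke, from 0 (shut) to 100 (fully open), then the shift along the tool's x, y, z in m, then the turn, a rotation vector about the tool's x, y, z in rad. In form: [[gripper, x, y, z, ax, ay, az], ...]. A call has exactly 10 rows; each row shifts and turns the commanded pose from where the row before left it, along the tool's axes as they then stand; what a row does not reach is not made up. A row lasts 1/10 s, in which the tool goes at most 50 mm and 8.59 degrees, less where a joint would pass 70% of its speed; a pose out of reach is approached as far as the arm can. A call with a gripper value outside its range is refused whole. The fingers move at their own pace and stop on an object; the grip force is fixed at half the most. Time passes only in rows, so rows that do not move let the fingers close, or fill a call up. It gives the time, the measured TCP pose, the force and the opening at its end, in the units of the state.
- robot.get_obs(): the state, without advancing time (a new reading comes with each control period).
- get_image(name): name is "scene" or "side" or "wrist"; returns a dict with "pixels" (420x560x3 uint8, red, green, blue), "z_map" (420x560 float32, mm along the optical axis (not along the pixel's ray), 0 where there is no reading), "camera_matrix" (3x3 intrinsics, pixels), "world_to_cam" (4x4, takes a point from world to camera coordinates); the wrist camera has in their place "T_tool_cam" (4x4, takes a point from camera to tool coordinates, whose origin is the TCP and whose axes are the tool frame's). Camera axes: x right, y up, looking along -z (the intrinsics and any distortion apply to the point x, -y, -z); pixel columns grow to the right and rows downward; lengths in mm; the calibration is good to about 2 mm. A picture is of the moment at which its call begins: read the wrist's pose just before it.
- robot.finish_job(): hands the job in, once; it reports no verdict.
Trained networks look in a picture, given as the dict that the camera call returned (one of the last four; its "shot" number tells which), for a name from the list of things; names that differ only in an ending like _2 or _b are one class to them, and where a whole thing is asked for, a point or a joint stands for the part that bears it (a point fixed in the world has none). Each returns a list of dicts, best first, with "conf" (0 to 1); they miss things now and then, are a little off and sometimes report something else, mostly with a low value. They report only what shows in the picture. A call takes as long as a camera call. They do not tell look-alikes from the thing itself.
- models.cut_out(query, picture): "region" (420x560 bool, what is visible of it) and "rect" ([left, top, right, bottom] in pixels, round what is visible of it).
The state is a dict: "t": time; "q": joint angles; "dq": joint speeds; "joint_efforts": joint torques, N m; "eef_pos": TCP position; "eef_rot": TCP orientation; "ft_force": force on the tool from outside, world axes, zero at the start; "wrist_torque": the same for the moment, N m; "finger_gap": finger opening in mm.
Only numpy, scipy, OpenCV 4.12 (cv2) and the standard library are available. Lean on these libraries where they do the work, as an engineer would, in place of code of your own. Each camera call takes 0.05 s, during which the arm holds its last target.

TASK

Lift the dipping frame with its test tile by the wooden grip and hang it on the drip stand: slide its bar sideways under the upper jaws of the two hooks, then lower it until both ends of the bar lie in the hooks' throats, and let go. The clamp sets the hooks at a different height every time, so feel your way in with only a few newtons (12 N on the stand is too much), seat the bar before you let go so that the frame does not drop, and leave the tile in it and the other things on the table where they are.

Things in the scene. Friction and masses are not known exactly. Their poses are not given: they have to be found in the camera images.
- dip_frame: Dipping frame, 0.22 to 0.37 kg, loose on the table: steel drain tray 64 (x) x 84 (y) x 22 mm; 6 mm uprights at y = +-43 mm carry a round bar, 10 mm thick, along y, its centre 110 mm above the underside, 170 mm long with 15 mm balls on the ends. Either long side may face the hooks. Origin: centre of the underside; z up.
- frame_bar (a point): Centre of the frame's bar, axes as the frame's. Here the bar carries a wooden grip centred on it, 14 mm thick (x), 50 mm long (y), 18 mm high: take it from above with the fingers closing along the frame's x.
- drip_stand: Drip stand, fixed: tray base 180 x 150 mm; 16 mm post, 185 mm high, at x = +115; on it a clamped head with two steel hook plates, 10 mm thick, at y = +-64 mm (118 mm clear between: the tray hangs there), arms back to a crossbar at x = 115. Origin: on the table below the middle between the two throats; z up; mouths open to its -x (towards the robot): the bar, parallel to its y, goes in along +x.
- seat (a point): Stand's frame; on its mid-plane, 146 mm over its origin: the mean place of the bar's centre when seated. The real seat height h is 124 to 168 mm, new in every run and NOT reported: find it by touch or sight. Throats (mm, x from here): x -7 to +7, floor at h-5; back wall x = +7; upper jaw x -20 to +19, underside h+25, gabled top (nothing rests on it) up to h+52.
- tongue (a point): Stand's frame; 36 mm in front (-x) of seat, the middle of the free part of the tongues, where the bar can be set down from above. Tongues: flat tops at h+9 mm, x -52 to -7 mm from the seat, 32 mm longer than the jaws (bar on them: centre h+14). Mouth 16 mm high. The hooks are sprung, 3 N per mm up/down and along x: touch them with a few newtons; 12 N is too much.
- test_tile: Test tile, 30 x 48 x 10 mm, clay-coloured with a dark glazed part, lies loose in the frame's tray. Origin: centre of its underside.
- clay_lump: Grey-brown lump of clay, 65 x 79 x 50 mm, a bystander; origin at the centre of its underside.
- tumbler: Pale green ceramic tumbler, 66 mm across, 77 mm high, a bystander; origin at the centre of its underside.
There are look-alikes about, which are no part of the job. Of the things like the test_tile, leave any that is red; of the rest the larger one is meant.

How it is judged:
By the outcome, as a careful person would: the job done as asked, in the order asked, and still so for the second after the job is handed in, with the robot touching nothing.
It also fails if it takes over 64 s, if anything falls off the work surface, if the arm or the gripper's body presses on something with over 40 N, if the wrist force passes 120 N, or if a joint passes its speed limit or range.

## Working session

There is one attempt and no reset: what is moved stays moved. The work goes in short steps, Python scripts to look and compute and a shell command to move; the robot and the scene stay as the last step left them, time stands still between calls to the robot, and variables do not carry over. Pictures are saved under pics/ and viewed, and the job is handed in when it is done.

```bash
mkdir -p pics; cat > h.py <<'E'
import numpy as np, cv2
from station import robot, get_image, models
from scipy.spatial.transform import Rotation as R
def save(d,n): cv2.imwrite('pics/'+n,d['pixels'][:,:,::-1])
def w2c(d,o=None):
    if 'world_to_cam' in d: return np.array(d['world_to_cam'])
    T=np.eye(4);T[:3,:3]=R.from_rotvec(o['eef_rot']).as_matrix();T[:3,3]=o['eef_pos']
    return np.linalg.inv(T@np.array(d['T_tool_cam']))
def cloud(d,o=None):
    K=np.array(d['camera_matrix']);z=d['z_map'];v,u=np.mgrid[:420,:560]
    X=(u-K[0,2])/K[0,0]*z;Y=(v-K[1,2])/K[1,1]*z
    P=np.stack([X,-Y,-z,np.ones_like(z)],-1)
    W=P@np.linalg.inv(w2c(d,o)).T
    W=W[...,:3];W[z==0]=np.nan
    return W
E
python3 - <<'E'
from h import *
print(robot.get_obs())
for n in ['scene','side','wrist']:
    o=robot.get_obs();d=get_image(n);save(d,n+'0.png');np.savez('pics/'+n+'0.npz',W=cloud(d,o),px=d['pixels'],K=d['camera_matrix'],w2c=w2c(d,o))
    print([k for k in d], d['camera_matrix'])
    print(w2c(d,o))
    for q in ['dip_frame','drip_stand','test_tile','clay_lump','tumbler']:
        for r in models.cut_out(q,d): print(n,q,r['conf'],r['rect'],np.nanmedian(cloud(d,o)[r['region']],0).round())
print(robot.get_obs()['t'])
E
```

```text
{'t': 0.0, 'q': array([ 1.17541021e+00,  3.14014048e-01,  4.49676958e-02,  1.30360586e+00,
       -2.27894034e-05,  1.43120523e+00]), 'dq': array([ 0.00075044,  0.00084367,  0.00018613,  0.00037857,  0.00059908,
       -0.00146058]), 'joint_efforts': array([ 1.84385783e-03, -4.80622959e+01,  2.98534369e+01,  1.93930801e-02,
       -2.17074989e-05,  1.86850224e-05]), 'eef_pos': array([145.30535085, 555.83602542, 249.39646925]), 'eef_rot': array([ 2.48589646,  1.91938023, -0.00251443]), 'ft_force': array([ 0.09087914,  0.09109287, -0.51665182]), 'wrist_torque': array([0.02920257, 0.03680698, 0.00268546]), 'finger_gap': 85.5010588610847}
['pixels', 'z_map', 'camera_matrix', 'world_to_cam', 'shot'] [[544.1286023    0.         273.61805218]
 [  0.         544.1286023  205.31389284]
 [  0.           0.           1.        ]]
[[ 5.72003914e-01 -8.20173578e-01 -1.12616236e-02 -3.70215855e+02]
 [ 5.80358374e-01  3.94973855e-01  7.12165579e-01 -3.18693496e+02]
 [-5.79651344e-01 -4.13897276e-01  7.01921195e-01 -8.67003770e+02]
 [ 0.00000000e+00  0.00000000e+00  0.00000000e+00  1.00000000e+00]]

[... 1228 characters left out ...]
4.8, 254.9, 322.6, 264.9] [410. -47.   6.]
side test_tile 0.46 [281.9, 281.0, 294.9, 294.8] [468.  60.  12.]
side clay_lump 0.77 [306.8, 192.6, 338.5, 222.5] [ 384. -242.   37.]
side tumbler 0.91 [224.3, 244.6, 243.5, 288.2] [586.  50.  49.]
['pixels', 'z_map', 'camera_matrix', 'T_tool_cam', 'shot'] [[373.2697661    0.         279.93989446]
 [  0.         373.2697661  211.97995458]
 [  0.           0.           1.        ]]
[[ 2.53837380e-01  9.67246877e-01 -2.52169909e-04 -5.76344407e+02]
 [-9.32283908e-01  2.44592469e-01 -2.66498102e-01  3.34351790e+01]
 [-2.57707778e-01  6.78822738e-02  9.63835410e-01 -3.79253890e+02]
 [ 0.00000000e+00  0.00000000e+00  0.00000000e+00  1.00000000e+00]]
0.9
```

View pics/scene0.png

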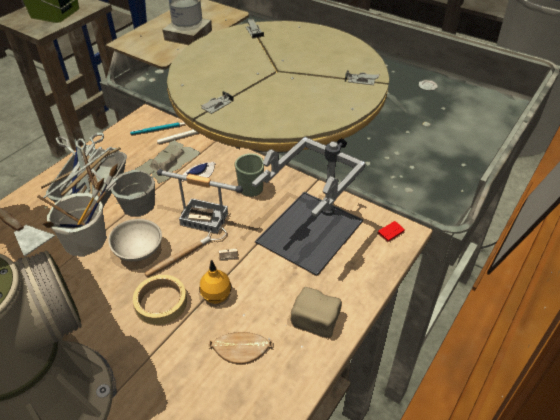

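View pics/side0.png

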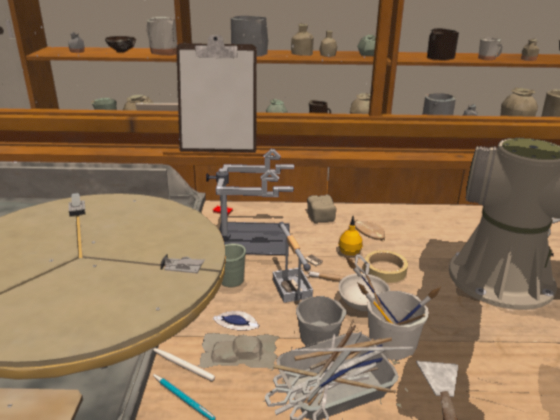

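View pics/wrist0.png

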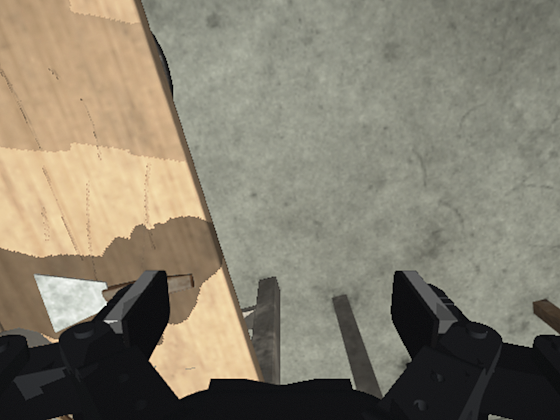

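```bash
python3 - <<'E'
import numpy as np,cv2
S=np.load('pics/scene0.npz');D=np.load('pics/side0.npz')
for nm,Z in (('scene',S),('side',D)):
    W=Z['W'];px=Z['px']
    x,y,z=W[...,0],W[...,1],W[...,2]
    m=(abs(x-460)<70)&(abs(y-55)<105)&(z>96)&(z<130)
    P=W[m];print(nm,'bar',len(P),P.min(0).round(),P.max(0).round(),P.mean(0).round(1))
    c=np.cov(P[:,:2].T);w,v=np.linalg.eigh(c);print(w**.5,v[:,1],np.degrees(np.arctan2(v[1,1],v[0,1])))
    t=(P[:,:2]-P[:,:2].mean(0))@v[:,1];print('span',t.min(),t.max(),'mid',P[:,:2].mean(0)+v[:,1]*(t.min()+t.max())/2)
    # wood grip: orange
    hsv=cv2.cvtColor(px,cv2.COLOR_RGB2HSV); g=m&(hsv[...,1]>110); 
    if g.any(): print('grip',g.sum(),np.median(W[g],0).round(1),W[g].min(0).round(),W[g].max(0).round())
    m=(x>430)&(x<720)&(y>-300)&(y<-40)&(z>1.5)&(z<20)
    P=W[m];print('base',len(P),P.min(0).round(),P.max(0).round())
    r=cv2.minAreaRect(P[:,:2].astype(np.float32));print(r)
    m=(x>430)&(x<720)&(y>-300)&(y<-40)&(z>60)&(z<260)
    P=W[m];print('head',len(P),P.min(0).round(),P.max(0).round())
    np.set_printoptions(suppress=True)
    for zz in range(60,240,10):
        q=P[(P[:,2]>=zz)&(P[:,2]<zz+10)]
        if len(q): print(zz,len(q),np.percentile(q,[2,50,98],axis=0)[:,:2].round().tolist())
px=S['px'];cv2.imwrite('pics/crop1.png',cv2.resize(px[120:290,150:410,::-1],None,fx=3,fy=3,interpolation=cv2.INTER_CUBIC))
px=D['px'];cv2.imwrite('pics/crop2.png',cv2.resize(px[140:310,200:330,::-1],None,fx=3.5,fy=3.5,interpolation=cv2.INTER_CUBIC))
E
```

```text
scene bar 584 [431. -36.  97.] [494. 138. 123.] [461.4  49.1 112.6]
[ 3.34579852 49.39756115] [-0.29376273  0.95587837] 107.08336016150125
span -89.45944319927362 93.32721425851543 mid [460.78803824  50.91030632]
grip 215 [459.6  50.4 115.6] [449.  27. 100.] [476.  78. 123.]
base 4969 [ 430. -300.    2.] [720. -40.  19.]
((574.9483642578125, -170.03338623046875), (259.77410888671875, 290.044189453125), 89.93753814697266)
head 2778 [ 459. -222.   62.] [720. -40. 215.]
60 1 [[623.0, -157.0], [623.0, -157.0], [623.0, -157.0]]
80 2 [[626.0, -145.0], [657.0, -103.0], [689.0, -61.0]]
90 19 [[622.0, -149.0], [685.0, -82.0], [719.0, -56.0]]
100 41 [[621.0, -160.0], [707.0, -87.0], [720.0, -71.0]]
110 98 [[620.0, -160.0], [699.0, -81.0], [719.0, -41.0]]
120 286 [[622.0, -160.0], [697.0, -61.0], [720.0, -41.0]]
130 58 [[620.0, -161.0], [631.0, -148.0], [716.0, -43.0]]
140 18 [[560.0, -164.0], [623.0, -157.0], [628.0, -110.0]]
150 383 [[495.0, -221.0], [585.0, -153.0], [628.0, -86.0]]
160 986 [[466.0, -221.0], [608.0, -160.0], [661.0, -85.0]]
170 463 [[463.0, -220.0], [521.0, -158.0], [662.0, -
[... 931 characters left out ...]
2.0]]
100 26 [[620.0, -151.0], [627.0, -146.0], [635.0, -142.0]]
110 26 [[620.0, -152.0], [627.0, -146.0], [635.0, -142.0]]
120 139 [[627.0, -146.0], [701.0, -55.0], [719.0, -41.0]]
130 1 [[720.0, -76.0], [720.0, -76.0], [720.0, -76.0]]
140 4 [[621.0, -149.0], [622.0, -148.0], [624.0, -145.0]]
150 352 [[496.0, -214.0], [564.0, -85.0], [639.0, -79.0]]
160 674 [[470.0, -217.0], [581.0, -121.0], [660.0, -78.0]]
170 212 [[463.0, -215.0], [525.0, -142.0], [662.0, -77.0]]
180 76 [[501.0, -213.0], [527.0, -149.0], [633.0, -79.0]]
190 138 [[495.0, -217.0], [514.0, -87.0], [533.0, -78.0]]
200 85 [[500.0, -218.0], [513.0, -87.0], [529.0, -77.0]]
210 21 [[508.0, -215.0], [515.0, -86.0], [520.0, -77.0]]
```

```bash
sleep 1
```

```text
(no output)
```

View pics/crop1.png

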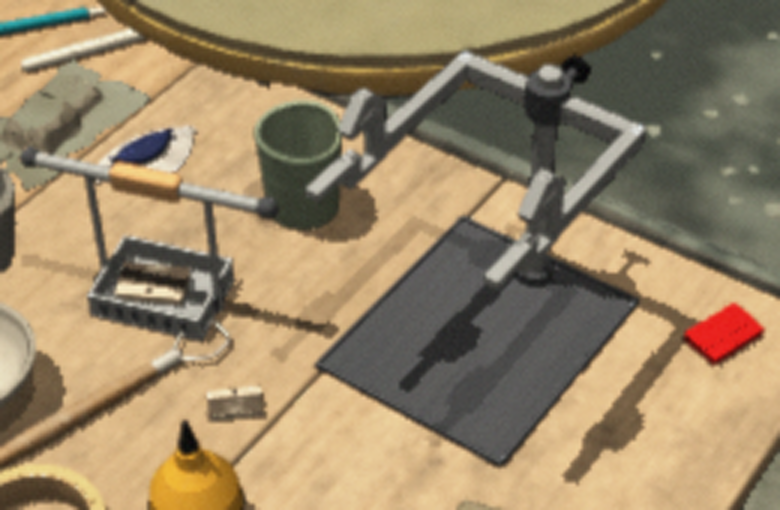

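View pics/crop2.png

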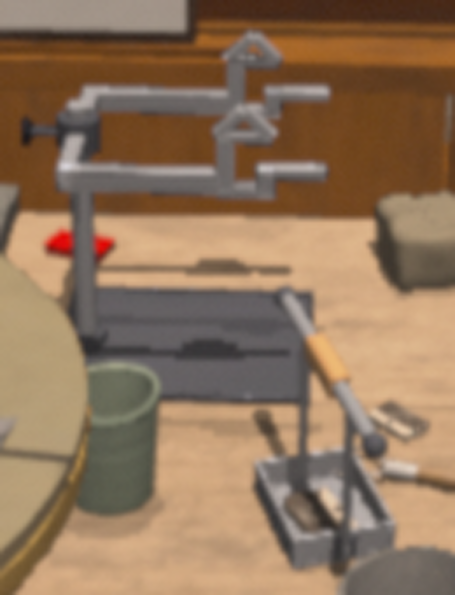

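```bash
python3 - <<'E'
import numpy as np,cv2
from scipy.optimize import minimize
S=np.load('pics/scene0.npz');D=np.load('pics/side0.npz')
for W in (S['W'],D['W']):
    x,y,z=W[...,0],W[...,1],W[...,2]
    for nm,yl in (('L',(-120,-60)),('R',(-240,-190))):
        m=(x>430)&(x<545)&(y>yl[0])&(y<yl[1])&(z>140)&(z<260);P=W[m]
        print(nm,len(P))
        # profile: per x bin, z extents & y extents
        for xx in range(455,545,6):
            q=P[(P[:,0]>=xx)&(P[:,0]<xx+6)]
            if len(q)>2: print(xx,len(q),'z',np.percentile(q[:,2],[3,25,50,75,97]).round(1),'y',np.percentile(q[:,1],[3,50,97]).round(1))
    m=(x>440)&(x<690)&(y>-260)&(y<-40)&(z>2)&(z<30)
    P=W[m];print('base z',np.percentile(P[:,2],[5,50,95]),np.percentile(P[:,:2],[0.5,99.5],axis=0)); r=cv2.minAreaRect(P[:,:2].astype(np.float32));print(r)
    m=(abs(x-460)<70)&(abs(y-55)<70)&(z>2)&(z<60)
    P=W[m];print('frame tray',P.min(0),P.max(0),cv2.minAreaRect(P[:,:2].astype(np.float32)))
E
```

```text
L 486
461 21 z [165.3 168.5 170.4 171.7 173.7] y [-91.5 -86.8 -81.5]
467 18 z [166.9 171.4 172.  172.9 174.7] y [-91.3 -87.6 -81.3]
473 15 z [166.5 169.2 171.8 172.8 174. ] y [-91.3 -89.2 -83.1]
479 20 z [166.6 169.6 172.  172.7 174.4] y [-91.3 -87.5 -82.4]
485 15 z [166.4 169.9 171.8 172.3 174.8] y [-91.5 -88.  -82. ]
491 29 z [152.8 167.7 171.4 172.7 197.6] y [-92.2 -88.1 -82.7]
497 67 z [153.1 166.1 174.3 197.1 204. ] y [-92.4 -89.  -83.2]
503 56 z [155.9 171.9 198.3 204.  208.6] y [-92.5 -89.8 -81.7]
509 44 z [155.7 190.1 204.9 209.9 211.9] y [-92.3 -90.3 -82.7]
515 48 z [154.9 159.3 195.  209.9 213.5] y [-92.6 -90.  -83.8]
521 76 z [153.9 164.2 173.8 184.3 206.1] y [-92.8 -90.5 -82.8]
527 41 z [151.9 163.3 176.3 192.6 200.8] y [-92.9 -91.9 -90.2]
533 24 z [155.7 161.8 169.2 184.2 193.6] y [-93.2 -91.3 -89.8]
539 12 z [156.5 159.4 164.9 167.3 169.2] y [-92.7 -91.3 -89.7]
R 492
455 4 z [167.6 169.5 170.8 171.7 172.7] y [-218.3 -215.5 -210.9]
461 29 z [165.1 169.  171.4 172.8 174. ] y [-218.8 -215.  -209.4]
467 18 z [167.9 171.5 172.2 173.2 175. ] y [-219.2 -215.4 -210.3]
473 17 z 
[... 2767 characters left out ...]
 210.3] y [-214.7 -209.6 -206.1]
521 55 z [160.3 169.7 182.8 194.8 204.2] y [-213.6 -209.2 -204.1]
527 29 z [155.  162.5 172.8 191.4 199.4] y [-217.4 -209.5 -205.4]
533 18 z [155.  158.6 163.  166.4 169.8] y [-212.5 -209.6 -206.4]
539 17 z [153.8 156.9 160.5 167.9 168.5] y [-214.4 -209.7 -206.2]
base z [2.11429596 3.20127443 9.69491878] [[ 460.55569814 -239.52151472]
 [ 644.79557932  -58.9557955 ]]
((563.0086669921875, -147.5562286376953), (244.05654907226562, 210.95022583007812), 0.28465601801872253)
frame tray [391.07376902 -14.05330052   2.01863898] [526.53409518 118.08875134  59.57314872] ((457.8323974609375, 51.22994613647461), (135.0395965576172, 131.97378540039062), 1.043895959854126)
```

```bash
python3 - <<'E'
import numpy as np,cv2
S=np.load('pics/scene0.npz');D=np.load('pics/side0.npz')
for W in (S['W'],D['W']):
    x,y,z=W[...,0],W[...,1],W[...,2]
    m=(z>130)&(z<500)&(x>200)&(x<700)&(y>-60)&(y<520)
    P=W[m];print(len(P), P.max(0) if len(P) else'', np.median(P,0) if len(P) else '')
    L=[]
    for yl in ((-120,-60),(-240,-190)):
        m=(x>459)&(x<535)&(y>yl[0])&(y<yl[1])&(z>140)&(z<260);P=W[m]
        print('slope',np.polyfit(P[:,0],P[:,1],1), 'tip x',np.sort(P[:,0])[:4])
        a=P[P[:,2]>206];b=P[(P[:,2]>190)];print('apex',a[:,0].mean(),'jaw x',np.percentile(b[:,0],[1,99]),'ytop',a[:,1].mean())
    # crossbar
    m=(x>600)&(x<670)&(y>-215)&(y<-82)&(z>150)&(z<172);P=W[m];print('cross',np.polyfit(P[:,1],P[:,0],1))
    m=(abs(x-627)<20)&(abs(y+148)<20)&(z>30)&(z<135);print('post',W[m].min(0),W[m].max(0),W[m].mean(0))
E
```

```text
959 [699.97960562 338.80547122 159.84819274] [651.01720707 160.62600275 131.70358108]
slope [-5.87434220e-02 -5.91978994e+01] tip x [462.09175722 462.17907723 462.77832667 463.32233676]
apex 513.1742207216067 jaw x [495.47671208 533.37752036] ytop -88.16251190831052
slope [-5.75531122e-02 -1.87568479e+02] tip x [459.41077437 459.686346   460.47808594 460.86228449]
apex 510.64588114678577 jaw x [493.94993781 530.38805862] ytop -215.76622662185162
cross [-4.43444164e-02  6.19317561e+02]
post [ 619.6396846  -161.46077626   43.29697792] [ 635.25213261 -145.56746972  134.84472885] [ 624.15007933 -154.56658888  108.95889223]
934 [699.8970287  340.68539744 161.23717473] [654.64365809 178.03583228 135.10143397]
slope [ 6.43876860e-04 -8.20109162e+01] tip x [462.25822211 462.32560519 462.35568881 464.38207266]
apex 514.9314491890126 jaw x [496.60649037 533.379443  ] ytop -81.97228299357481
slope [ 5.49823344e-03 -2.12497602e+02] tip x [460.70076373 460.73407867 460.75631853 460.8642092 ]
apex 512.0308106959401 jaw x [493.19555837 531.25405046] ytop -210.35883068157827
cross [8.42282566e-03 6.26097872e+02]
post [ 619.88251312 -155.3206046    30.95552765] [ 635.941652   -140.37909349  120.69603959] [ 627.04085963 -146.43047708   76.68966537]
```

```bash
python3 -m crank '[[100,-0.031,0.033,0,0,0,0],[100,-0.031,0.033,0,0,0,0],[100,-0.031,0.033,0,0,0,0],[100,-0.031,0.033,0,0,0,0],[100,-0.031,0.033,0,0,0,0],[100,-0.031,0.033,0,0,0,0],[100,-0.031,0.033,0,0,0,0],[100,-0.031,0.033,0,0,0,0],[100,-0.031,0.033,0,0,0,0],[100,-0.031,0.033,0,0,0,0]]'
python3 -m crank '[[100,-0.031,0.033,0,0,0,0],[100,-0.031,0.033,0,0,0,0],[100,-0.034,0.037,0,0,0,0],[100,0,0,0,0,0,0.145],[100,0,0,0,0,0,0.145],[100,0,0,0,0,0,0.145],[100,0,0,0,0,0,0.145],[100,0,0,0,0,0,0.145],[100,0,0,0,0,0,0.145],[100,0,0,0,0,0,0.145]]'
python3 - <<'E'
from h import *
o=robot.get_obs();print(o['t'],o['eef_pos'],o['eef_rot'],o['ft_force'],np.degrees(np.arctan2(*R.from_rotvec(o['eef_rot']).as_matrix()[[1,0],0])))
d=get_image('wrist');save(d,'wrist1.png');W=cloud(d,o);np.savez('pics/wrist1.npz',W=W,px=d['pixels'])
E
```

```text
t: 1.9
eef_pos: [387.0, 171.2, 250.7]
eef_rot: [2.486, 1.92, 0.002]
ft_force: [1.0, 0.7, 0.0]
finger_gap: 85.7
t: 2.9
eef_pos: [461.6, 54.2, 250.4]
eef_rot: [-3.108, -0.46, -0.0]
ft_force: [0.6, -0.1, -0.5]
finger_gap: 85.1
2.9 [461.56100108  54.1814805  250.38646204] [-3.10764358e+00 -4.60098693e-01 -3.85502215e-04] [ 0.59767437 -0.13761773 -0.4757009 ] 16.843367398991784
```

View wrist.

View pics/wrist1.png

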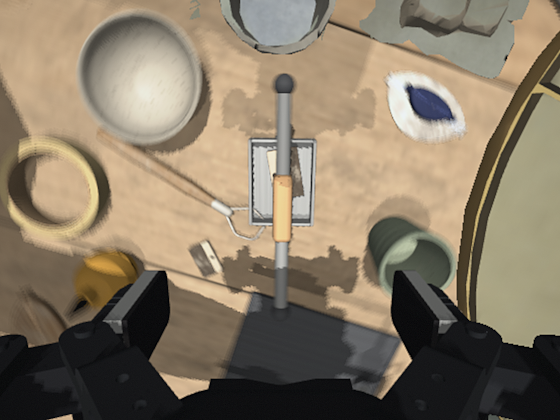

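```bash
python3 - <<'E'
import numpy as np,cv2
Z=np.load('pics/wrist1.npz');W=Z['W'];x,y,z=W[...,0],W[...,1],W[...,2]
m=(abs(x-460)<60)&(abs(y-55)<110)&(z>98)&(z<130)
P=W[m];print(len(P));vy=np.polyfit(P[:,1],P[:,0],1);print('angle',np.degrees(np.arctan(-vy[0])),P[:,:2].min(0),P[:,:2].max(0))
hsv=cv2.cvtColor(Z['px'],cv2.COLOR_RGB2HSV);g=m&(hsv[...,1]>110)&(z>115)
Q=W[g][:,:2];print('grip',len(Q),Q.mean(0),np.median(W[g],0),cv2.minAreaRect(Q.astype(np.float32)))
v,u=np.nonzero(m);print(u.min(),u.max(),v.min(),v.max())
E
```

```text
3954
angle 16.98526121064048 [430.45808314 -32.98832587] [494.39973233 143.26885473]
grip 360 [462.50421083  58.49135751] [462.119028    59.7796416  117.95714448] ((462.9117431640625, 54.6222038269043), (12.975010871887207, 48.59415817260742), 16.448137283325195)
270 292 73 320
```

```bash
python3 -m crank '[[100,0.001,-0.001,0.015,0,0,0],[100,0,0,0.015,0,0,0],[100,0,0,0.015,0,0,0],[100,0,0,0.015,0,0,0],[100,0,0,0.015,0,0,0],[100,0,0,0.015,0,0,0],[100,0,0,0.015,0,0,0],[100,0,0,0.014,0,0,0],[100,0,0,0.010,0,0,0],[100,0,0,0.010,0,0,0]]'
python3 -m crank '[[0,0,0,0,0,0,0],[0,0,0,0,0,0,0],[0,0,0,0,0,0,0],[0,0,0,0,0,0,0],[0,0,0,0,0,0,0],[0,0,0,0,0,0,0],[0,0,0,0,0,0,0],[0,0,0,0,0,0,0],[0,0,0,0,0,0,0],[0,0,0,0,0,0,0]]'
```

```text
t: 3.95
eef_pos: [462.3, 55.5, 110.8]
eef_rot: [-3.106, -0.472, -0.0]
ft_force: [0.3, -0.0, 0.4]
finger_gap: 85.4
t: 4.95
eef_pos: [463.1, 55.5, 111.9]
eef_rot: [3.106, 0.47, 0.003]
ft_force: [1.7, 0.0, 6.5]
finger_gap: 12.9
```

```bash
python3 -m crank '[[0,0,0,-0.002,0,0,0],[0,0,0,-0.004,0,0,0],[0,0,0,-0.008,0,0,0],[0,0,0,-0.014,0,0,0],[0,0,0,-0.018,0,0,0],[0,0,0,-0.018,0,0,0],[0,0,0,-0.018,0,0,0],[0,0,0,-0.014,0,0,0],[0,0,0,-0.008,0,0,0],[0,0,0,-0.004,0,0,0]]'
python3 - <<'E'
from h import *
o=robot.get_obs();print(o['t'],o['eef_pos'],o['ft_force'],o['wrist_torque'],o['finger_gap'])
d=get_image('scene');save(d,'scene2.png');Ws=cloud(d)
cv2.imwrite('pics/crop3.png',cv2.resize(d['pixels'][80:290,130:400,::-1],None,fx=2.8,fy=2.8,interpolation=cv2.INTER_CUBIC))
E
```

```text
t: 5.95
eef_pos: [462.3, 55.4, 220.0]
eef_rot: [3.106, 0.469, 0.001]
ft_force: [-0.1, -0.3, -3.9]
finger_gap: 13.0
5.95 [462.26860323  55.41819186 219.98128607] [-0.05580678 -0.2545727  -3.89177914] [ 0.01826888 -0.0559769   0.02314155] 13.021200759885165
```

View pics/crop3.png

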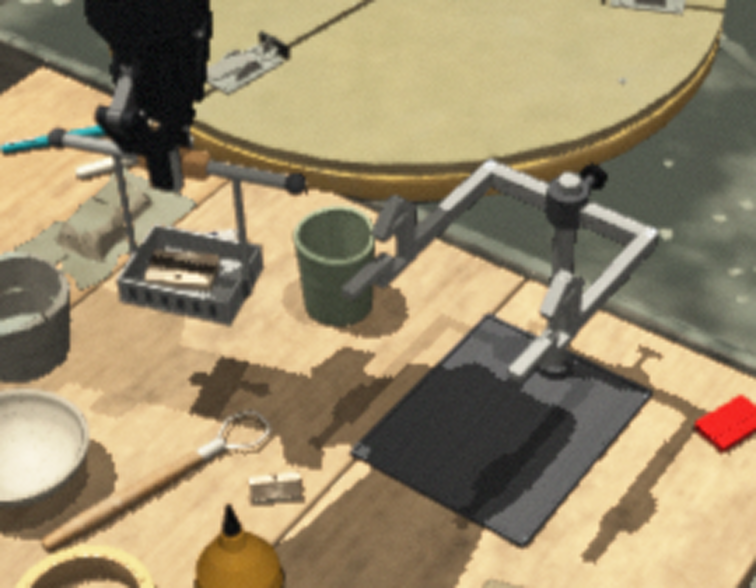

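```bash
python3 - <<'E'
import numpy as np
for f in('scene0','side0'):
    W=np.load('pics/%s.npz'%f)['W'];x,y,z=W[...,0],W[...,1],W[...,2]
    m=(x>340)&(x<458)&(y>-240)&(y<15)&(z>40)&(z<400);P=W[m];print(P[P[:,2].argmax()])
E
```

```text
[340.47963236 -96.39424771  56.57201175]
[340.68502542 -86.81223167  56.44542566]
```

```bash
python3 -m crank '[[0,-0.010,0,0,0,0,0],[0,-0.020,0,0,0,0,0],[0,-0.020,0,0,0,0,0],[0,-0.006,0,0,0,0,0.04],[0,0,0,0,0,0,0.08],[0,0,0,0,0,0,0.08],[0,0,0,0,0,0,0.08],[0,0,0,0,0,0,0.041],[0,0,0,0,0,0,0],[0,0,0,0,0,0,0]]'
```

```text
t: 7.0
eef_pos: [407.8, 38.8, 218.7]
eef_rot: [-3.141, 0.032, 0.002]
ft_force: [-0.2, 0.7, -3.6]
finger_gap: 13.0
```

```bash
python3 -m crank '[[0,0,0.008,0,0,0,0],[0,0,0.016,0,0,0,0],[0,0,0.022,0,0,0,0],[0,0,0.027,0,0,0,0],[0,0,0.030,0,0,0,0],[0,0,0.030,0,0,0,0],[0,0,0.024,0,0,0,0],[0,0,0.016,0,0,0,0],[0,0,0.008,0,0,0,0],[0,0,0.004,0,0,0,0]]'
python3 - <<'E'
from h import *
o=robot.get_obs();print(o['t'],o['eef_pos'],o['ft_force'],o['wrist_torque'],o['finger_gap'])
for n in ('scene','side'):
    d=get_image(n);W=cloud(d);np.savez('pics/%s3.npz'%n,W=W,px=d['pixels'])
    x,y,z=W[...,0],W[...,1],W[...,2]
    m=(abs(x-410)<20)&(abs(y+147)<110)&(z>205)&(z<228)&(abs(y+147)>35);P=W[m]
    print(n,len(P),'ang',np.degrees(np.arctan(-np.polyfit(P[:,1],P[:,0],1)[0])),'bar roll',np.degrees(np.arctan(np.polyfit(P[:,1],P[:,2],1)[0])),P.min(0),P.max(0),np.median(P,0))
    q=P[abs(P[:,1]+147)<70];print('bar zs',np.percentile(q[:,2],[2,50,98]),'x',np.percentile(q[:,0],[2,98]))
    p=d['pixels'][80:290,200:400] if n=='scene' else d['pixels'][120:310,200:370]
    cv2.imwrite('pics/%s3.png'%n,cv2.resize(p[:,:,::-1],None,fx=3,fy=3,interpolation=cv2.INTER_CUBIC))
E
```

```text
t: 8.0
eef_pos: [404.6, -146.8, 219.1]
eef_rot: [-3.141, 0.034, 0.0]
ft_force: [0.4, -0.4, -3.0]
finger_gap: 12.9
8.0 [ 404.56534833 -146.83492618  219.12234172] [ 0.42883633 -0.44421348 -2.98801861] [ 0.06112012 -0.02692394  0.06415141] 12.898292016494908
scene 329 ang -1.1671122372385498 bar roll 0.13355266087961296 [ 394.91027854 -241.99536892  205.74785927] [412.80337366 -58.26470657 226.86023669] [ 400.83699165 -203.2285626   220.58265192]
bar zs [206.02336767 220.0958308  223.66735558] x [397.45452847 405.95956518]
side 104 ang -1.8281006810111236 bar roll -0.6504935846738508 [ 395.98683029 -235.94474207  211.63822673] [412.53037103 -53.70157665 224.62699829] [403.86384317 -87.39358728 220.51239761]
bar zs [217.39741164 220.6400022  223.16091433] x [397.88562773 408.83161224]
```

View pics/scene3.png

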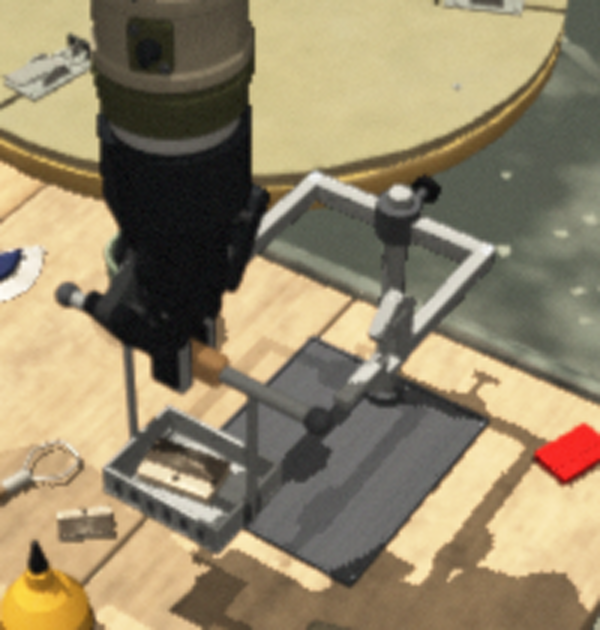

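View pics/side3.png

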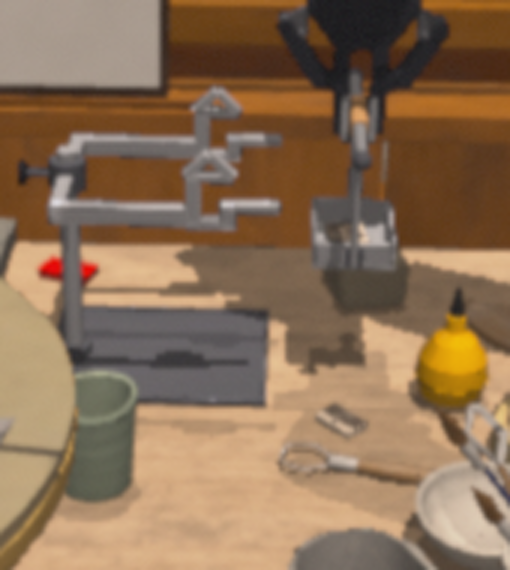

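```bash
python3 -m crank '[[0,0.004,0,0,0,0,0],[0,0.008,0,0,0,0,0],[0,0.011,0,0,0,0,0],[0,0.013,0,0,0,0,0],[0,0.013,0,0,0,0,0],[0,0.011,0,0,0,0,0],[0,0.008,0,0,0,0,0],[0,0.005,0,0,0,0,0],[0,0,0,0,0,0,0],[0,0,0,0,0,0,0]]'
python3 -m crank '[[0,0,0,0.003,0,0,0],[0,0,0,0.006,0,0,0],[0,0,0,0.008,0,0,0],[0,0,0,0.008,0,0,0],[0,0,0,0.005,0,0,0],[0,0,0,0.003,0,0,0],[0,0,0,0.001,0,0,0],[0,0,0,0,0,0,0],[0,0,0,0,0,0,0],[0,0,0,0,0,0,0]]'
python3 - <<'E'
from h import *
o=robot.get_obs();print(o['t'],o['eef_pos'],o['ft_force'],o['wrist_torque'],o['finger_gap'])
for n in ('scene','side'):
    d=get_image(n);W=cloud(d);np.savez('pics/%s4.npz'%n,W=W,px=d['pixels'])
    p=d['pixels'][100:250,240:400] if n=='scene' else d['pixels'][130:260,200:340]
    cv2.imwrite('pics/%s4.png'%n,cv2.resize(p[:,:,::-1],None,fx=4,fy=4,interpolation=cv2.INTER_CUBIC))
E
```

```text
t: 9.1
eef_pos: [477.5, -147.5, 219.1]
eef_rot: [-3.141, 0.033, 0.001]
ft_force: [0.1, 0.5, -3.2]
finger_gap: 13.0
t: 10.1
eef_pos: [478.0, -147.7, 185.6]
eef_rot: [3.141, -0.033, 0.001]
ft_force: [-0.4, -0.5, -3.8]
finger_gap: 13.0
10.1 [ 478.04721551 -147.69370906  185.59877365] [-0.35183307 -0.5458219  -3.83322707] [-0.02051133 -0.03763393 -0.0478425 ] 12.960714235868952
```

View pics/scene4.png

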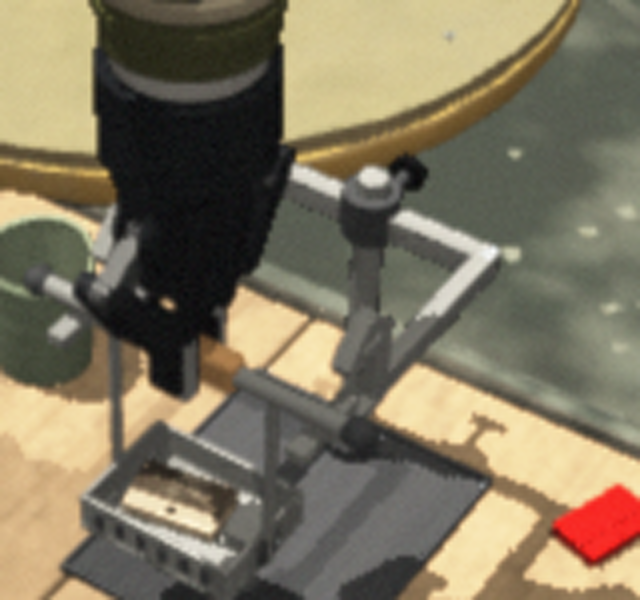

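View pics/side4.png

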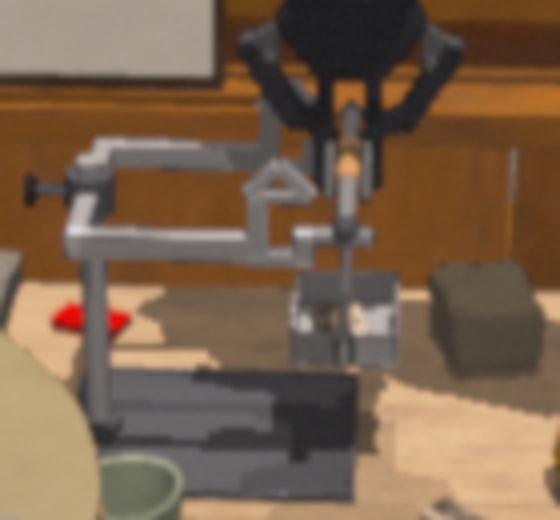

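```bash
python3 -m crank '[[0,0,0,0.001,0,0,0],[0,0,0,0.001,0,0,0],[0,0,0,0.001,0,0,0],[0,0,0,0.001,0,0,0],[0,0,0,0,0,0,0],[0,0,0,0,0,0,0],[0,0,0,0,0,0,0],[0,0,0,0,0,0,0],[0,0,0,0,0,0,0],[0,0,0,0,0,0,0]]'
python3 -m crank '[[0,0,0,0.0005,0,0,0],[0,0,0,0.0005,0,0,0],[0,0,0,0.0005,0,0,0],[0,0,0,0.0005,0,0,0],[0,0,0,0,0,0,0],[0,0,0,0,0,0,0],[0,0,0,0,0,0,0],[0,0,0,0,0,0,0],[0,0,0,0,0,0,0],[0,0,0,0,0,0,0]]'
```

```text
t: 11.2
eef_pos: [477.9, -147.6, 181.3]
eef_rot: [-3.141, 0.033, -0.0]
ft_force: [-0.8, -0.5, -4.1]
finger_gap: 13.1
t: 12.2
eef_pos: [477.9, -147.6, 179.3]
eef_rot: [-3.141, 0.033, -0.0]
ft_force: [0.2, 0.2, -1.9]
finger_gap: 12.9
```

```bash
python3 -m crank '[[0,0,0,0.0005,0,0,0],[0,0,0,0.0005,0,0,0],[0,0,0,0,0,0,0],[0,0,0,0,0,0,0],[0,0,0,0,0,0,0],[0,0,0,0,0,0,0],[0,0,0,0,0,0,0],[0,0,0,0,0,0,0],[0,0,0,0,0,0,0],[0,0,0,0,0,0,0]]'
python3 - <<'E'
from h import *
o=robot.get_obs();print(o['eef_pos'],o['ft_force'],o['wrist_torque'])
E
```

```text
t: 13.2
eef_pos: [477.9, -147.6, 178.3]
eef_rot: [-3.141, 0.033, -0.0]
ft_force: [-0.5, 0.2, 0.8]
finger_gap: 13.1
[ 477.87920095 -147.61647241  178.32695668] [-0.47242642  0.21372339  0.77080038] [ 0.09712334  0.05715927 -0.00027279]
```

```bash
python3 -m crank '[[0,0,0,-0.002,0,0,0],[0,0,0,-0.002,0,0,0],[0,0.002,0,0,0,0,0],[0,0.003,0,0,0,0,0],[0,0.003,0,0,0,0,0],[0,0.003,0,0,0,0,0],[0,0.003,0,0,0,0,0],[0,0.002,0,0,0,0,0],[0,0,0,0,0,0,0],[0,0,0,0,0,0,0]]'
python3 - <<'E'
from h import *
o=robot.get_obs();print(o['eef_pos'],o['ft_force'],o['wrist_torque'])
E
```

```text
t: 14.2
eef_pos: [493.8, -147.9, 182.2]
eef_rot: [-3.141, 0.033, 0.0]
ft_force: [-0.0, 0.1, -2.5]
finger_gap: 13.1
[ 493.77108268 -147.87571925  182.20206396] [-0.01930629  0.07257707 -2.52532661] [0.02025227 0.03580995 0.00756326]
```

```bash
python3 -m crank '[[0,0.001,0,0,0,0,0],[0,0.002,0,0,0,0,0],[0,0.002,0,0,0,0,0],[0,0.002,0,0,0,0,0],[0,0.002,0,0,0,0,0],[0,0.002,0,0,0,0,0],[0,0.002,0,0,0,0,0],[0,0.002,0,0,0,0,0],[0,0,0,0,0,0,0],[0,0,0,0,0,0,0]]'
python3 -m crank '[[0,0.001,0,0,0,0,0],[0,0.001,0,0,0,0,0],[0,0.001,0,0,0,0,0],[0,0,0,0,0,0,0],[0,0,0,0,0,0,0],[0,0,0,0,0,0,0],[0,0,0,0,0,0,0],[0,0,0,0,0,0,0],[0,0,0,0,0,0,0],[0,0,0,0,0,0,0]]'
python3 - <<'E'
from h import *
o=robot.get_obs();print(o['eef_pos'],o['ft_force'],o['wrist_torque'])
for n in ('scene','side'):
    d=get_image(n)
    p=d['pixels'][100:250,240:400] if n=='scene' else d['pixels'][130:260,200:340]
    cv2.imwrite('pics/%s5.png'%n,cv2.resize(p[:,:,::-1],None,fx=4,fy=4,interpolation=cv2.INTER_CUBIC))
E
```

```text
t: 15.2
eef_pos: [508.8, -148.2, 182.2]
eef_rot: [-3.141, 0.033, 0.0]
ft_force: [-0.2, -0.8, -3.1]
finger_gap: 13.0
t: 16.2
eef_pos: [511.8, -148.3, 182.3]
eef_rot: [-3.141, 0.033, -0.0]
ft_force: [0.7, -0.6, -4.1]
finger_gap: 12.7
[ 511.80744869 -148.30979926  182.26641062] [ 0.70324854 -0.59474664 -4.08110804] [ 0.00759024 -0.03043053  0.01442853]
```

View pics/side5.png

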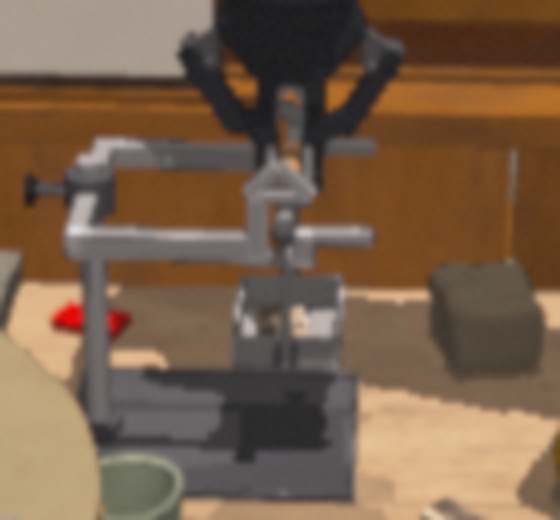

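Bar is under the jaws (ball at about (285,225) in the crop), above the throat. Now I feel for the back wall.

```bash
python3 -m crank '[[0,0.001,0,0,0,0,0],[0,0.001,0,0,0,0,0],[0,0.0005,0,0,0,0,0],[0,0,0,0,0,0,0],[0,0,0,0,0,0,0],[0,0,0,0,0,0,0],[0,0,0,0,0,0,0],[0,0,0,0,0,0,0],[0,0,0,0,0,0,0],[0,0,0,0,0,0,0]]'
python3 -m crank '[[0,0.0005,0,0,0,0,0],[0,0.0005,0,0,0,0,0],[0,0,0,0,0,0,0],[0,0,0,0,0,0,0],[0,0,0,0,0,0,0],[0,0,0,0,0,0,0],[0,0,0,0,0,0,0],[0,0,0,0,0,0,0],[0,0,0,0,0,0,0],[0,0,0,0,0,0,0]]'
python3 - <<'E'
from h import *
o=robot.get_obs();print(o['eef_pos'],o['ft_force'],o['wrist_torque'])
E
```

```text
t: 17.3
eef_pos: [514.3, -148.4, 182.3]
eef_rot: [-3.141, 0.033, -0.0]
ft_force: [0.1, -0.7, -2.9]
finger_gap: 12.7
t: 18.3
eef_pos: [515.3, -148.4, 182.3]
eef_rot: [-3.141, 0.033, -0.0]
ft_force: [-0.5, 0.1, -2.5]
finger_gap: 13.0
[ 515.32023001 -148.394913    182.29139078] [-0.52615854  0.13044718 -2.46096767] [-0.00815139 -0.00826868 -0.02950234]
```

```bash
python3 -m crank '[[0,0.0005,0,0,0,0,0],[0,0.0005,0,0,0,0,0],[0,0,0,0,0,0,0],[0,0,0,0,0,0,0],[0,0,0,0,0,0,0],[0,0,0,0,0,0,0],[0,0,0,0,0,0,0],[0,0,0,0,0,0,0],[0,0,0,0,0,0,0],[0,0,0,0,0,0,0]]'
python3 - <<'E'
from h import *
o=robot.get_obs();print(o['eef_pos'],o['ft_force'],o['wrist_torque'])
E
python3 -m crank '[[0,0.0005,0,0,0,0,0],[0,0.0005,0,0,0,0,0],[0,0,0,0,0,0,0],[0,0,0,0,0,0,0],[0,0,0,0,0,0,0],[0,0,0,0,0,0,0],[0,0,0,0,0,0,0],[0,0,0,0,0,0,0],[0,0,0,0,0,0,0],[0,0,0,0,0,0,0]]'
python3 - <<'E'
from h import *
o=robot.get_obs();print(o['eef_pos'],o['ft_force'],o['wrist_torque'])
E
```

```text
t: 19.3
eef_pos: [516.3, -148.4, 182.3]
eef_rot: [-3.141, 0.033, 0.0]
ft_force: [-0.0, 0.6, -3.3]
finger_gap: 12.9
[ 516.29063027 -148.3899714   182.25350505] [-0.03327639  0.60666711 -3.29831148] [-0.0361483   0.08473447 -0.00274411]
t: 20.3
eef_pos: [517.2, -148.4, 182.2]
eef_rot: [-3.141, 0.033, 0.0]
ft_force: [-3.2, -0.9, -2.9]
finger_gap: 12.8
[ 517.22204596 -148.42372538  182.24373469] [-3.17331272 -0.86321158 -2.87415425] [-0.01741042  0.41102536  0.14365219]
```

```bash
python3 -m crank '[[0,-0.001,0,0,0,0,0],[0,-0.001,0,0,0,0,0],[0,-0.001,0,0,0,0,0],[0,0,0,0,0,0,0],[0,0,0,0.001,0,0,0],[0,0,0,0.001,0,0,0],[0,0,0,0.001,0,0,0],[0,0,0,0.001,0,0,0],[0,0,0,0,0,0,0],[0,0,0,0,0,0,0]]'
python3 - <<'E'
from h import *
o=robot.get_obs();print(o['eef_pos'],o['ft_force'],o['wrist_torque'])
E
python3 -m crank '[[0,0,0,0.001,0,0,0],[0,0,0,0.001,0,0,0],[0,0,0,0.001,0,0,0],[0,0,0,0,0,0,0],[0,0,0,0,0,0,0],[0,0,0,0,0,0,0],[0,0,0,0,0,0,0],[0,0,0,0,0,0,0],[0,0,0,0,0,0,0],[0,0,0,0,0,0,0]]'
python3 - <<'E'
from h import *
o=robot.get_obs();print(o['eef_pos'],o['ft_force'],o['wrist_torque'])
E
```

```text
t: 21.3
eef_pos: [514.3, -148.4, 178.2]
eef_rot: [-3.141, 0.033, 0.0]
ft_force: [0.3, -0.5, -3.5]
finger_gap: 12.8
[ 514.29090212 -148.35344982  178.20137506] [ 0.34364948 -0.54431075 -3.50216772] [-0.0163097   0.01777651 -0.06060186]
t: 22.3
eef_pos: [514.3, -148.4, 175.3]
eef_rot: [-3.141, 0.033, -0.0]
ft_force: [0.3, 0.2, -3.3]
finger_gap: 13.3
[ 514.30123098 -148.35460258  175.28911327] [ 0.31394333  0.2228981  -3.29067109] [0.11588926 0.02147895 0.04742594]
```

```bash
python3 -m crank '[[0,0,0,0.001,0,0,0],[0,0,0,0.001,0,0,0],[0,0,0,0.001,0,0,0],[0,0,0,0.001,0,0,0],[0,0,0,0,0,0,0],[0,0,0,0,0,0,0],[0,0,0,0,0,0,0],[0,0,0,0,0,0,0],[0,0,0,0,0,0,0],[0,0,0,0,0,0,0]]'
python3 -m crank '[[0,0,0,0.001,0,0,0],[0,0,0,0.001,0,0,0],[0,0,0,0.001,0,0,0],[0,0,0,0,0,0,0],[0,0,0,0,0,0,0],[0,0,0,0,0,0,0],[0,0,0,0,0,0,0],[0,0,0,0,0,0,0],[0,0,0,0,0,0,0],[0,0,0,0,0,0,0]]'
python3 -m crank '[[0,0,0,0.001,0,0,0],[0,0,0,0.0005,0,0,0],[0,0,0,0,0,0,0],[0,0,0,0,0,0,0],[0,0,0,0,0,0,0],[0,0,0,0,0,0,0],[0,0,0,0,0,0,0],[0,0,0,0,0,0,0],[0,0,0,0,0,0,0],[0,0,0,0,0,0,0]]'
python3 - <<'E'
from h import *
o=robot.get_obs();print(o['eef_pos'],o['ft_force'],o['wrist_torque'])
E
```

```text
t: 23.3
eef_pos: [514.3, -148.4, 171.3]
eef_rot: [-3.141, 0.033, -0.0]
ft_force: [-0.0, 0.7, -3.0]
finger_gap: 13.4
t: 24.3
eef_pos: [514.3, -148.3, 168.3]
eef_rot: [-3.141, 0.033, -0.0]
ft_force: [1.0, -0.1, -4.7]
finger_gap: 13.1
t: 25.3
eef_pos: [514.3, -148.4, 166.8]
eef_rot: [-3.141, 0.033, -0.0]
ft_force: [0.1, -0.4, -3.8]
finger_gap: 13.2
[ 514.29613076 -148.40452087  166.78884923] [ 0.12670035 -0.40927878 -3.77368034] [ 0.03712915  0.04495296 -0.00446267]
```

```bash
python3 -m crank '[[0,0,0,0.0005,0,0,0],[0,0,0,0.0005,0,0,0],[0,0,0,0.0005,0,0,0],[0,0,0,0,0,0,0],[0,0,0,0,0,0,0],[0,0,0,0,0,0,0],[0,0,0,0,0,0,0],[0,0,0,0,0,0,0],[0,0,0,0,0,0,0],[0,0,0,0,0,0,0]]'
python3 -m crank '[[0,0,0,0.0005,0,0,0],[0,0,0,0,0,0,0],[0,0,0,0,0,0,0],[0,0,0,0,0,0,0],[0,0,0,0,0,0,0],[0,0,0,0,0,0,0],[0,0,0,0,0,0,0],[0,0,0,0,0,0,0],[0,0,0,0,0,0,0],[0,0,0,0,0,0,0]]'
python3 - <<'E'
from h import *
o=robot.get_obs();print(o['eef_pos'],o['ft_force'],o['wrist_torque'])
E
```

```text
t: 26.3
eef_pos: [514.4, -148.4, 165.3]
eef_rot: [-3.141, 0.033, -0.0]
ft_force: [-0.2, 0.6, -1.2]
finger_gap: 12.6
t: 27.3
eef_pos: [514.4, -148.4, 164.8]
eef_rot: [-3.141, 0.033, -0.0]
ft_force: [-0.0, 0.0, -0.5]
finger_gap: 12.8
[ 514.35974416 -148.37274207  164.77331454] [-0.01840687  0.04142809 -0.52287151] [ 0.01759121 -0.0181914  -0.02664416]
```

```bash
python3 -m crank '[[0,0,0,0.0005,0,0,0],[0,0,0,0,0,0,0],[0,0,0,0,0,0,0],[0,0,0,0,0,0,0],[0,0,0,0,0,0,0],[0,0,0,0,0,0,0],[0,0,0,0,0,0,0],[0,0,0,0,0,0,0],[0,0,0,0,0,0,0],[0,0,0,0,0,0,0]]'
python3 - <<'E'
from h import *
o=robot.get_obs();print(o['eef_pos'],o['ft_force'],o['wrist_torque'])
for n in ('scene','side'):
    d=get_image(n)
    p=d['pixels'][100:250,240:400] if n=='scene' else d['pixels'][130:260,200:340]
    cv2.imwrite('pics/%s6.png'%n,cv2.resize(p[:,:,::-1],None,fx=4,fy=4,interpolation=cv2.INTER_CUBIC))
E
```

```text
t: 28.3
eef_pos: [514.3, -148.4, 164.3]
eef_rot: [-3.141, 0.033, -0.0]
ft_force: [-0.8, 0.2, 1.7]
finger_gap: 12.7
[ 514.32299498 -148.3979027   164.28361161] [-0.76314057  0.17522171  1.67621205] [0.05265513 0.03513545 0.00031271]
```

View pics/side6.png

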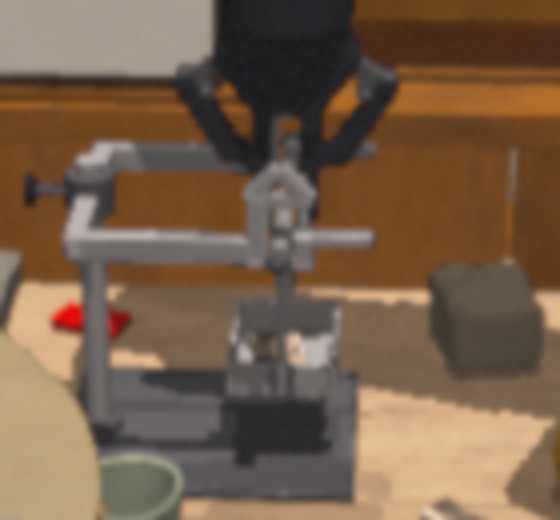

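View pics/scene6.png

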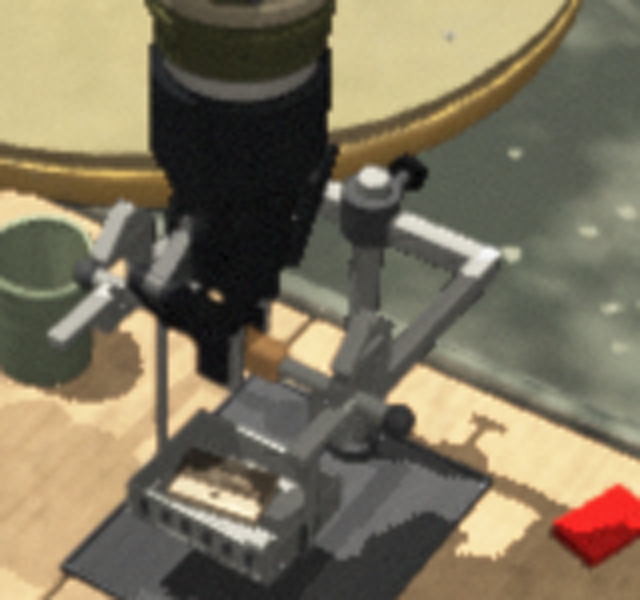

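```bash
python3 -m crank '[[16,0,0,0,0,0,0],[18,0,0,0,0,0,0],[20,0,0,0,0,0,0],[24,0,0,0,0,0,0],[30,0,0,0,0,0,0],[36,0,0,0,0,0,0],[42,0,0,0,0,0,0],[48,0,0,0,0,0,0],[54,0,0,0,0,0,0],[60,0,0,0,0,0,0]]'
python3 - <<'E'
from h import *
o=robot.get_obs();print(o['eef_pos'],o['ft_force'],o['wrist_torque'],o['finger_gap'])
for n in ('side','wrist'):
    d=get_image(n)
    p=d['pixels'] if n=='wrist' else d['pixels'][130:260,200:340]
    cv2.imwrite('pics/%s7.png'%n,cv2.resize(p[:,:,::-1],None,fx=1 if n=='wrist' else 4,fy=1 if n=='wrist' else 4))
E
```

```text
t: 29.4
eef_pos: [514.3, -148.4, 164.3]
eef_rot: [-3.141, 0.033, -0.0]
ft_force: [0.2, -0.4, 0.8]
finger_gap: 50.9
[ 514.31494497 -148.35713037  164.29180649] [ 0.24287659 -0.42230766  0.7560833 ] [-0.0445822   0.03181518 -0.01270738] 50.9341217884247
```

View pics/side7.png

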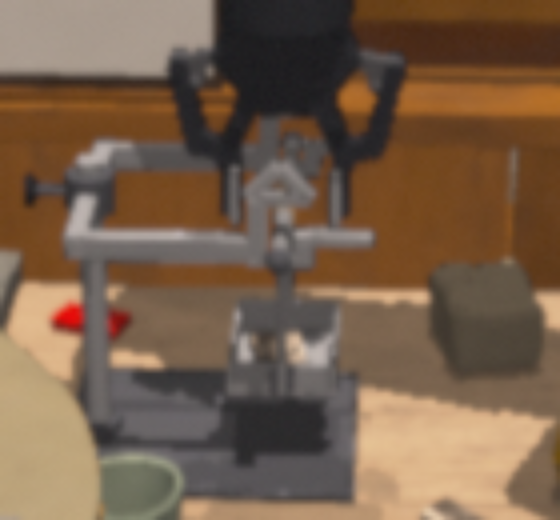

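View pics/wrist7.png

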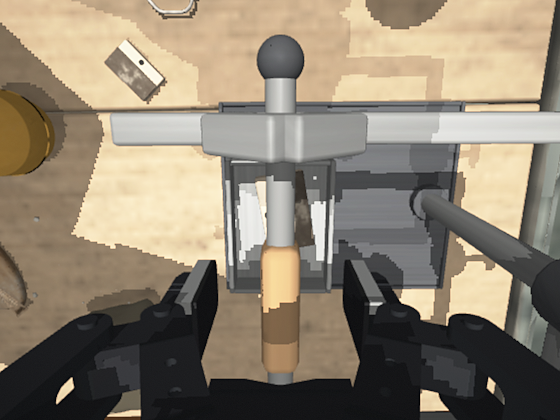

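Released; the frame hangs, fingers clear of the grip on both sides. Withdraw straight up.

```bash
python3 -m crank '[[60,0,0,-0.003,0,0,0],[60,0,0,-0.006,0,0,0],[60,0,0,-0.012,0,0,0],[60,0,0,-0.016,0,0,0],[60,0,0,-0.016,0,0,0],[60,0,0,-0.016,0,0,0],[60,0,0,-0.016,0,0,0],[60,0,0,-0.016,0,0,0],[60,0,0,-0.010,0,0,0],[60,0,0,-0.005,0,0,0]]'
python3 -m crank '[[60,0,0,0,0,0,0],[60,0,0,0,0,0,0],[60,0,0,0,0,0,0],[60,0,0,0,0,0,0],[60,0,0,0,0,0,0],[60,0,0,0,0,0,0],[60,0,0,0,0,0,0],[60,0,0,0,0,0,0],[60,0,0,0,0,0,0],[60,0,0,0,0,0,0]]'
python3 - <<'E'
from h import *
o=robot.get_obs();print(o['t'],o['eef_pos'],o['ft_force'],o['finger_gap'])
for n in ('scene','side','wrist'):
    o=robot.get_obs();d=get_image(n);W=cloud(d,o);x,y,z=W[...,0],W[...,1],W[...,2]
    if n!='side':
        m=(abs(y+148)<50)&(abs(x-513)<15)&(z>150)&(z<180);P=W[m]
        if len(P):print(n,len(P),np.percentile(P,[2,50,98],axis=0).round(1).tolist())
    p=d['pixels'] if n=='wrist' else d['pixels'][130:260,200:340] if n=='side' else d['pixels'][100:250,240:400]
    f=1 if n=='wrist' else 4
    cv2.imwrite('pics/%s8.png'%n,cv2.resize(p[:,:,::-1],None,fx=f,fy=f))
E
```

```text
t: 30.5
eef_pos: [514.8, -148.6, 282.0]
eef_rot: [3.14, -0.033, 0.004]
ft_force: [0.1, -0.3, 0.6]
finger_gap: 51.4
t: 31.5
eef_pos: [514.3, -148.4, 280.3]
eef_rot: [-3.141, 0.033, -0.0]
ft_force: [0.3, -0.0, -0.8]
finger_gap: 51.6
31.5 [ 514.33578329 -148.36148189  280.31760511] [ 0.26897981 -0.02115284 -0.80528304] 51.58779360210429
scene 418 [[505.8, -196.0, 153.6], [510.3, -152.8, 166.5], [518.6, -101.7, 173.2]]
wrist 2631 [[506.9, -194.9, 164.4], [513.5, -143.3, 169.8], [519.9, -100.0, 173.0]]
```

View pics/side8.png

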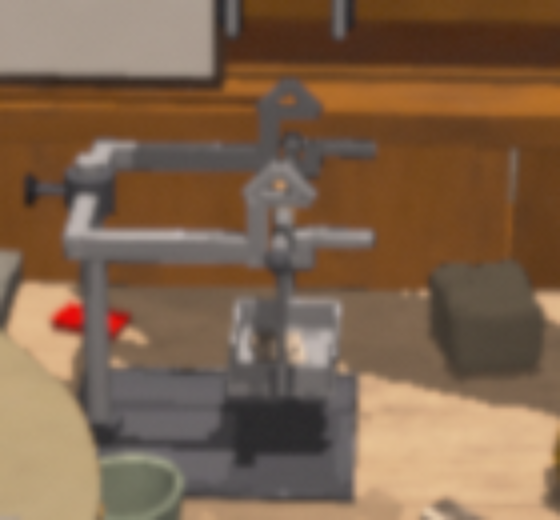

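View pics/scene8.png

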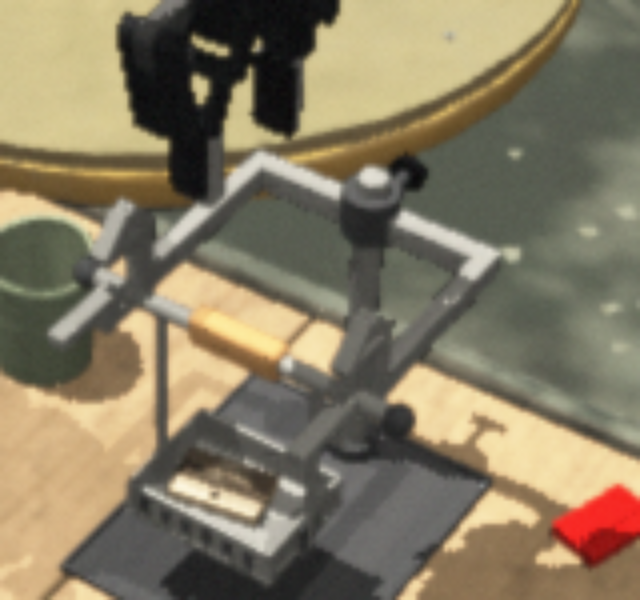

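View pics/wrist8.png

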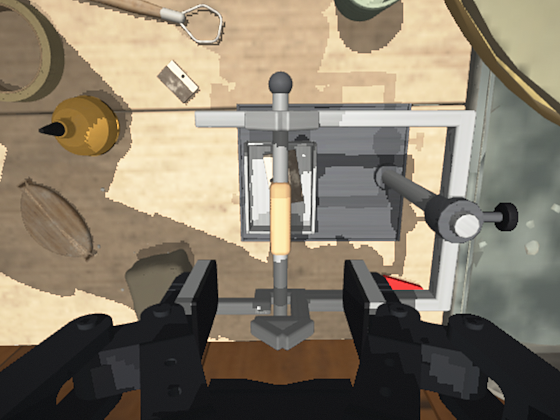

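The frame hangs in both throats with the tile in its tray, and the robot is clear.

```bash
python3 -c "
from station import robot
print(robot.finish_job())"
```

```text
the job is handed in; nothing more can be done
None
```

The dipping frame hangs on the drip stand with both ends of its bar in the hooks' throats and the tile still in its tray. I handed the job in at about 31.7 s of the 64 s allowed.

- **Approach:** I gripped the wooden grip and carried the frame round the front of the hooks. I felt the tongues at TCP z of about 179.7 mm, having pressed with roughly 4 N. I then raised the bar about 3 mm off them, slid it under the jaws and felt the back wall at about 3 N.
- **Seating:** I backed off 3 mm and lowered the bar. It touched the throat floor at TCP z of about 165.8 mm, 14 mm below the tongue contact, as the given sizes predict. I pressed lightly, about 5 N over the hanging weight counting from zero, then let go and withdrew straight up.
- **Last checks:** The side and scene pictures after withdrawal show no visible change from those before I let go. The wrist force is near zero. The tumbler, clay lump and red tile look undisturbed.
- **What disagreed:** The two fixed cameras differed by about 5 mm in y, so I used the mean. At the back wall the left hook touched slightly before the right, which I put at roughly 0.4° of yaw, well within the throats' play.

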